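Park the full solder spool behind its catch

TASK

The sloping two-lane spool rack on the bench has a full solder spool waiting at the front of one lane and an empty spool at the front of the other. With your fingertips, push the full spool up its lane, over the sprung catch and gently against the sprung back stop, so that when you let go it rests behind the raised catch and cannot roll back to the front. Do not lift the spool or press the stop solid, leave the empty spool at the front of its lane, and do not disturb the tools lying around the rack.

Things in the scene. Friction and masses are not known exactly. Their poses are not given: they have to be found in the camera images.
- rack: The whole spool rack, fixed to the bench: grey-painted sheet metal, two lanes side by side on a base plate 206 x 128 mm. Origin at the middle of its foot, on the bench; x points from its front (nearer the robot) to its back, z up.
- deck: The rack's sloping deck. Origin on the lane floor, at the inner face of the front lips (15 mm high), midway between the lanes, 21.5 mm above the bench. x runs up the lanes (10 degrees above level), y across to the left lane, z square to the floor. Lane middles: y = +35 and -35 mm. Lanes are 46 mm wide inside; side walls 2 mm thick, 14 mm high. Face of the sprung back stop at x = 193 mm.
- spool_full_center (a point): Centre of the full solder spool (loose, 0.25 kg, slippery): white flanges 60 mm across, 41 mm wide overall, grey wire wound to 54 mm across over the 35 mm between them. Lies on its rims, axis across the lane, 30 mm above the floor. Starts leaning on the front lip of the left or right lane (centre at deck x = 26 mm). At the back stop its centre is at x = 163 mm, resting on the raised catch about 156 mm.
- spool_empty_center (a point): Centre of the empty spool (loose, 30 g) at the front of the other lane: the same flanges, 60 mm across and 41 mm wide, but only a bare hub 24 mm across between them. It stays where it is.
- catch_left (a joint): Sprung catch in the left lane's floor (rad): steel flap as wide as the lane, hinged at deck x = 90 mm, rising uphill to an edge 10 mm above the floor at x = 134 mm. 0 = raised (by its spring), 0.224 = pressed flush. A spool pushed up the lane rolls over it and presses it down (1 to 2 N at its edge); when the spool is past, it springs up and blocks the way back.
- catch_right (a joint): The same catch in the right lane.
- stop_left (a point): Where the face of the left lane's back stop stands at rest (26 mm above the lane floor): a rubber-faced plate 40 mm wide that reaches 43 mm above the floor, on springs.
- buffer_left (a joint): How far the left lane's sprung back stop is pressed in (m): 0 = at rest, springs 2 N per mm, solid at 0.008. A spool pushed gently against it moves it a few mm or less; pressing it solid is ramming.
- buffer_right (a joint): The same for the right lane.
- stop_right (a point): The same point in the right lane.
- flush_cutter: Flush cutter with orange handles, 138 x 52 x 12 mm, lying loose near the rack; a bystander.
- tweezers: Steel tweezers, 122 x 11 x 9 mm, lying loose; a bystander.
- esd_brush: Black brush, 177 x 24 x 11 mm, lying loose; a bystander.
- field_meter: Black and yellow hand meter, 112 x 64 x 26 mm, lying loose; a bystander.
Not all that is in view belongs to the job. What is shaped like the part that bears spool_full_center but black or pink is not meant.

How it is judged:
By the outcome, as a careful person would: the job done as asked, in the order asked, and still so for the second after the job is handed in, with the robot touching nothing.
It also fails if it takes over 40 s, if anything falls off the work surface, if the arm or the gripper's body presses on something with over 40 N, if the wrist force passes 120 N, or if a joint passes its speed limit or range.

ROBOT

A 6-joint arm with a two-finger parallel gripper is mounted at the origin on a cart in front of the work surface, level with it; the furniture and walls round the work are solid. World frame = base frame: x ahead of the robot, y to its left, z up, the work surface at z = 0. Lengths are in m, angles in rad, forces in N, time in s.
With the tool pointing down it reaches from about 0.275 to 0.875 m from the base axis. Payload 12.5 kg.
Tool frame: the origin (TCP) lies on the centre line of the jaws, within the pads' length; the fingertips stand 14 mm ahead of it and the grasp point (between the pads) lies 5 mm behind it; z points along the fingers, y is the line along which they close (so a half turn about z gives the same grasp; the last joint's range is limited). The gripper opens to 85 mm and grips with 20 to 120 N. Pads are 22 mm wide; open, the fingers measure 114 mm over their backs; the gripper's body (76 mm by 85 mm) begins 54 mm behind the grasp point. The pads swing forward as they close: fully open they stand 13 mm farther back than shut.
Start: joints at [1.233, 0.351, 1.652, -0, 1.139, -0.085], TCP at [0.138, 0.533, 0.245] pointing down, gripper open.
Joint ranges: [-2.75, 2.75], [-0.79, 2.1], [0.01, 2.65], [-1.57, 4.71], [0.07, 3.14], [-2.87, 2.87]. Speed limits (rad/s): [2.22, 2.22, 2.79, 3.14, 3.14, 3.14].

INTERFACE

Orientations are given as a rotation vector (axis times angle).
In Python, from cell import observe, optics, job_done gives the robot as it stands.
- The arm moves only by the tool apply_moves, never from a script. Its argument "plan" is a list that holds one entry, the list of rows, each a list of 7 numbers: the shift along the tool's x, y, z in cm, then the turn, a rotation vector about the tool's x, y, z in rad, then the gripper command: -1 is fully open, 1 is shut, values between are in proportion. In form: [[[x, y, z, rx, ry, rz, claw], ...]]. A call has 1 to 5 rows; each row shifts and turns the commanded pose from where the row before left it, along the tool's axes as they then stand; what a row does not reach is not made up. A row lasts 1/12 s, in which the tool goes at most 41.7 mm and 7.16 degrees, less where a joint would pass 70% of its speed; a pose out of reach is approached as far as the arm can. A call is refused whole if a number of a shift passes 4.17 or a number of a turn 0.125, either way. A call with a gripper value outside its range is refused whole. The fingers move at their own pace and stop on an object; "newtons" is the grip in N (left out, the last holds). Time passes only in rows, so rows that do not move let the fingers close. It gives the time, the measured TCP pose, the force, the opening and the grip force at its end, in the units of the state.
- observe(): the state, without advancing time (a new reading comes with each control period).
- optics.camera(name): name is "side" or "top"; returns the picture (480x640x3 uint8, blue, green, red); there is no depth.
- optics.camera_model(name): a dict with "intrinsics" (3x3 intrinsics, pixels), "dist" ([k1, k2, p1, p2, k3] as OpenCV has them; the pictures are not rectified), "rvec" (rotation vector, rad) and "tvec" (3), from world to camera coordinates, as OpenCV has them. Camera axes: x right, y down, z forward; pixel columns grow to the right and rows downward; lengths in m; the calibration is good to about 2 mm. A picture is of the moment at which its call begins. camera_model takes no time and is no camera call.
- job_done(): hands the job in; it is judged then, once.
The state is a dict: "t": time; "qpos": joint angles; "joint_vel": joint speeds; "effort": joint torques, N m; "position": TCP position; "eef_rot": TCP orientation; "force": force on the tool from outside, world axes, zero at the start; "torque": the same for the moment, N m; "grip_width": finger opening in m; "grasp_force": force on a finger pad.
Only numpy, scipy, OpenCV 4.12 (cv2) and the standard library are available. Lean on these libraries where they do the work, as an engineer would, in place of code of your own. Each camera call takes 0.05 s, during which the arm holds its last target. There are 200 camera calls.

## Working session

There is one attempt and no reset: what is moved stays moved. The work goes in short steps, Python scripts to look and compute and a tool call to move; the robot and the scene stay as the last step left them, time stands still between calls to the robot, and variables do not carry over. Pictures are saved under pics/ and viewed, at most 10 in all, crops included, and the job is handed in when it is done.

Besides the shell and the picture viewer there is one more tool, called by a JSON object that holds its "fn" and its "kwargs", one argument or row to a line. apply_moves: Moves the arm, as the interface text tells. Its arguments: {"type":"object","properties":{"plan":{"type":"array"},"newtons":{"type":"number"}},"required":["plan"]}

```bash
mkdir -p pics; ls; python3 - <<'E'
from cell import observe, optics
import cv2
for n in("side","top"):
    cv2.imwrite(f"pics/{n}0.png",optics.camera(n)); m=optics.camera_model(n)
    print(n,m)
print(observe())
E
```

```text
pics
side {'intrinsics': array([[559.76402659,   0.        , 319.04964356],
       [  0.        , 559.76402659, 233.28787617],
       [  0.        ,   0.        ,   1.        ]]), 'dist': array([-0.06706043,  0.        ,  0.        ,  0.        ,  0.        ]), 'rvec': array([ 2.17266425, -0.50275055,  0.22429766]), 'tvec': array([-0.56993718,  0.14732734,  1.0714418 ])}
top {'intrinsics': array([[521.16227074,   0.        , 318.25885885],
       [  0.        , 521.16227074, 240.17020044],
       [  0.        ,   0.        ,   1.        ]]), 'dist': array([-0.073788,  0.      ,  0.      ,  0.      ,  0.      ]), 'rvec': array([ 2.2174264 , -2.17067621,  0.05595637]), 'tvec': array([-0.14395533,  0.56653479,  0.97874833])}
{'t': 0.1, 'qpos': array([ 1.23341816e+00,  3.51204261e-01,  1.65235215e+00, -9.91609594e-06,
        1.13909536e+00, -8.46226275e-02]), 'joint_vel': array([-0.00169266, -0.00182216, -0.00235853, -0.00090581,  0.00017616,
       -0.0003344 ]), 'effort': array([ 1.38629061e-03, -5.06834006e+01, -2.91876698e+01, -3.35574691e-05,
        2.66489078e-03,  3.75559841e-05]), 'position': array([0.13743682, 0.53226317, 0.24480327]), 'eef_rot': array([-3.95938092e-01, -3.11632739e+00,  1.62960634e-03]), 'force': array([-0.61686883, -0.31391883, -0.18556369]), 'torque': array([ 0.01137543, -0.0326792 ,  0.06342701]), 'grasp_force': 0.0, 'grip_width': 0.08520067927522379}
```

View pics/side0.png

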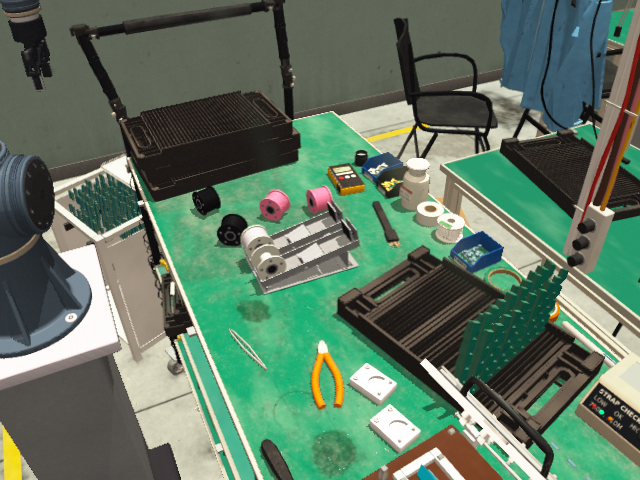

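View pics/top0.png

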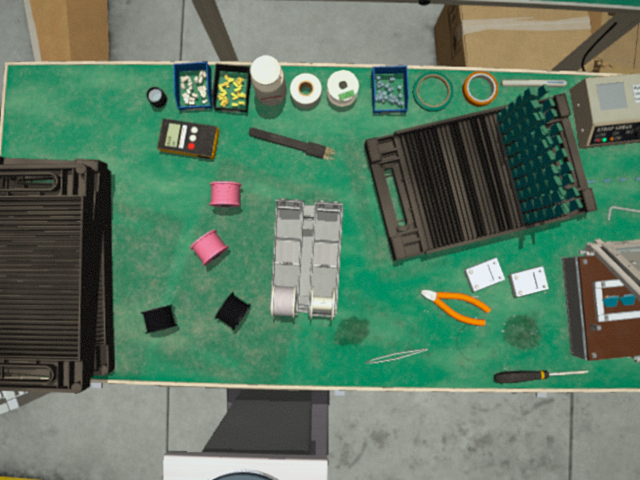

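The side view shows two white-flanged spools in the rack at about (257,238) and (268,262). The top view shows them at (285,302) and (322,303). The black and pink spools on the bench are decoys. I'll enlarge both views to see which of the two is full.

```bash
python3 - <<'E'
import cv2,numpy as np
t=cv2.imread("pics/top0.png")[190:330,255:355]; s=cv2.imread("pics/side0.png")[190:300,225:365]
a=cv2.resize(t,None,fx=4,fy=4,interpolation=2); b=cv2.resize(s,(400,314),interpolation=2)
c=np.zeros((560,800,3),np.uint8); c[:,:400]=a; c[:314,400:]=b
cv2.imwrite("pics/crop0.png",c)
E
```

```text
(no output)
```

View pics/crop0.png

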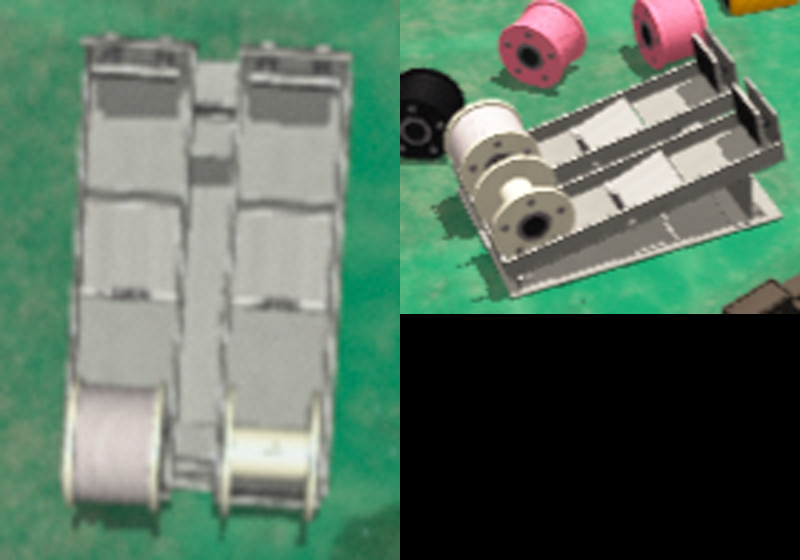

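The left-lane spool is full: it's grey and wound to the rim, at top (285,302) and side (257,238). The right-lane one, at top (322,303), shows a bare thin hub, so it's empty. Next I'll work out the rack pose.

```bash
cat > h.py <<'E'
import numpy as np,cv2
from cell import observe,optics
from scipy.spatial.transform import Rotation as R
def ray(n,uv,z):
    m=optics.camera_model(n); M=cv2.Rodrigues(m["rvec"])[0]
    p=cv2.undistortPoints(np.array([[uv]],float),m["intrinsics"],m["dist"])[0,0]
    d=M.T@[p[0],p[1],1]; c=-M.T@m["tvec"]; return c+d*(z-c[2])/d[2]
def proj(n,P):
    m=optics.camera_model(n); return cv2.projectPoints(np.array(P,float).reshape(-1,3),m["rvec"],m["tvec"],m["intrinsics"],m["dist"])[0][:,0]
c,s=np.cos(np.radians(10)),np.sin(np.radians(10))
def lev(p): x,y,z=np.array(p,float)/1000; return np.array([x*c-z*s,y,.0215+x*s+z*c])
E
python3 - <<'E'
from h import *
L=[((84,195),(134,58,10)),((185,203),(134,12,10)),((235,205),(134,-12,10)),((335,207),(134,-58,10)),
((80,296),(90,58,0)),((178,301),(90,12,0)),((230,305),(90,-12,0)),((329,302),(90,-58,0)),
((115,386),(56,35,30)),((113,500),(-4,35,30)),((62,445),(26,55.5,30)),((167,445),(26,14.5,30)),((219,450),(26,-14.5,30)),((323,450),(26,-55.5,30))]
A=np.array([lev(p)[:2] for _,p in L]);B=np.array([ray("top",(u/4+255,v/4+190),lev(p)[2])[:2] for (u,v),p in L])
a0,b0=A.mean(0),B.mean(0); H=(A-a0).T@(B-b0); th=np.arctan2(H[0,1]-H[1,0],H[0,0]+H[1,1])
Q=np.array([[np.cos(th),-np.sin(th)],[np.sin(th),np.cos(th)]]); t=b0-Q@a0
print("yaw",th,"t",t); print(np.round((B-A@Q.T-t)*1000,1))
np.save("pose.npy",[th,*t])
def W(p): q=lev(p); return np.r_[Q@q[:2]+t,q[2]]
for n in("top","side"):
    im=cv2.imread(f"pics/{n}0.png"); f=6 if n=="side" else 5
    P=[(26,55.5,30),(26,14.5,30),(134,58,10),(134,12,10),(134,-12,10),(134,-58,10),(193,55,43),(193,15,43),(193,-15,43),(193,-55,43),(90,-58,0),(0,58,15),(0,-58,15)]
    uv=proj(n,[W(p) for p in P]); o=(225,185) if n=="side" else (250,190)
    im=cv2.resize(im[o[1]:o[1]+110,o[0]:o[0]+135] if n=="side" else im[o[1]:o[1]+140,o[0]:o[0]+100],None,fx=5.5 if n=="side" else 4,fy=5.5 if n=="side" else 4)
    k=5.5 if n=="side" else 4
    for q in uv: cv2.circle(im,tuple(int(v) for v in (q-o)*k),3,(0,0,255),-1)
    cv2.imwrite(f"pics/ov_{n}.png",im)
for p in [(26,35,30),(163,35,30),(156,35,30)]: print(p,W(p))
print(R.from_rotvec(observe()["eef_rot"]).as_matrix())
E
```

```text
yaw -0.03310200046595589 t [ 0.43414304 -0.1068622 ]
[[ 2.1 -1.3]
 [ 1.  -1.7]
 [ 1.3 -0.6]
 [ 2.9 -0.3]
 [-2.4 -0.6]
 [-2.2 -0.2]
 [-2.8 -0.4]
 [ 1.1 -0.4]
 [-3.5  2.3]
 [ 3.2  0.7]
 [-2.2  4.7]
 [ 0.3 -2.1]
 [-0.5  3.1]
 [ 1.8 -3.2]]
(26, 35, 30) [ 0.45568578 -0.07255639  0.05555909]
(163, 35, 30) [ 0.59053053 -0.07702165  0.07934889]
(156, 35, 30) [ 0.58364065 -0.0767935   0.07813335]
[[-9.68228039e-01  2.50068686e-01 -3.42082859e-04]
 [ 2.50068907e-01  9.68227523e-01 -1.00238766e-03]
 [ 8.05482733e-05 -1.05608413e-03 -9.99999439e-01]]
```

View pics/ov_side.png

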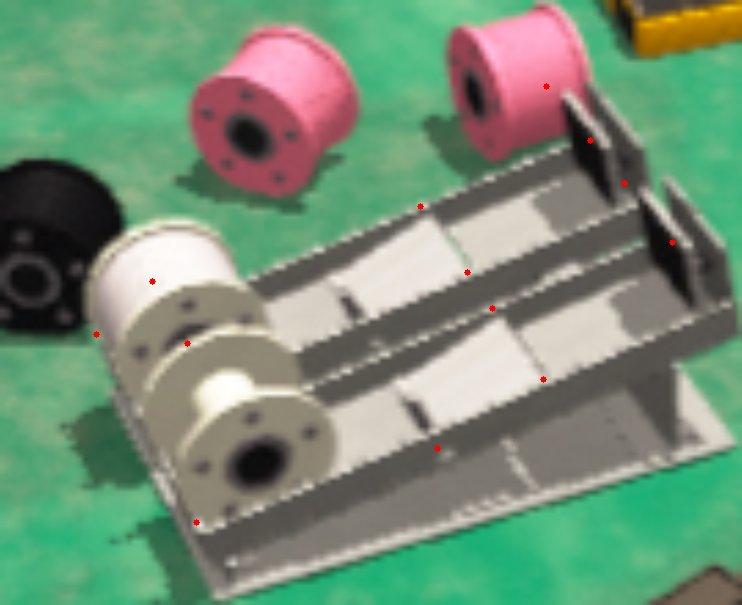

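The pose is consistent: the full spool's centre is near (0.456, -0.073, 0.056) and the deck yaw is -0.033. I'll approach at height with the gripper shut, then lower the fingertips in front of the lip.

{"fn": "apply_moves", "kwargs": {
  "plan": [
    [[-2.3,-3.0,-1,0,0,0,1],[-2.3,-3.0,-1,0,0,0,1],[-2.3,-3.0,-1,0,0,0,1],[-2.4,-3.1,0,0,0,0,1],[-2.4,-3.1,0,0,0,0,1]]
  ]
}}

```text
t: 0.52
position: [0.213, 0.3545, 0.2755]
eef_rot: [0.395, 3.116, 0.001]
force: [1.2, 0.1, 0.5]
grip_width: 0.0255
grasp_force: 0.0
```

{"fn": "apply_moves", "kwargs": {
  "plan": [
    [[-2.4,-3.1,0,0,0,0,1],[-2.4,-3.1,0,0,0,0,1],[-2.4,-3.1,0,0,0,0,1],[-2.4,-3.1,0,0,0,0,1],[-2.4,-3.1,0,0,0,0,1]]
  ]
}}

```text
t: 0.93
position: [0.2902, 0.1742, 0.2753]
eef_rot: [0.395, 3.116, 0.0]
force: [0.9, -0.1, 0.4]
grip_width: 0.0001
grasp_force: 0.0
```

{"fn": "apply_moves", "kwargs": {
  "plan": [
    [[-2.4,-3.1,0,0,0,0,1],[-2.4,-3.1,0,0,0,0,1],[-2.0,-3.0,0,0,0,-0.11,1],[0,0,0,0,0,-0.11,1],[0,0,0,0,0,0,1]]
  ]
}}

```text
t: 1.35
position: [0.3317, 0.0737, 0.2752]
eef_rot: [-0.075, -3.14, -0.0]
force: [-0.1, 0.6, -0.8]
grip_width: 0.0
grasp_force: 0.0
```

{"fn": "apply_moves", "kwargs": {
  "plan": [
    [[-1.6,-3.6,0,0,0,-0.014,1],[-1.6,-3.6,0,0,0,0,1],[-1.6,-3.5,0,0,0,0,1],[-1.5,-3.5,0,0,0,0,1],[0,0,4,0,0,0,1]]
  ]
}}

```text
t: 1.77
position: [0.394, -0.0738, 0.2397]
eef_rot: [0.064, 3.13, -0.006]
force: [1.7, 0.7, -1.4]
grip_width: 0.0002
grasp_force: 0.0
```

{"fn": "apply_moves", "kwargs": {
  "plan": [
    [[0,0,4,0,0,0,1],[0,0,4,0,0,0,1],[0,0,3,0,0,0,1],[0,0,2,0,0,0,1],[0,0,0,0,0,0,1]]
  ]
}}

```text
t: 2.18
position: [0.387, -0.0678, 0.1022]
eef_rot: [-0.058, -3.135, -0.003]
force: [0.4, 0.5, -0.4]
grip_width: -0.0005
grasp_force: 0.0
```

```bash
cat > st.py <<'E'
from h import *
import sys
th,tx,ty=np.load("pose.npy"); o=observe(); p=o["position"]
Q=np.array([[np.cos(th),-np.sin(th)],[np.sin(th),np.cos(th)]])
q=Q.T@(p[:2]-[tx,ty]); h=p[2]-.014-.0215
print("tip deck x,y,z mm",np.round(1000*np.array([q[0]*c+h*s,q[1],-q[0]*s+h*c]),1),"F",np.round(o["force"],2),"t",o["t"],R.from_rotvec(o["eef_rot"]).as_matrix()[:,0])
a=optics.camera("top")[190:340,250:360]; b=optics.camera("side")[170:300,215:365]
C=np.zeros((600,800,3),np.uint8); C[:,:440]=cv2.resize(a,(440,600),interpolation=2); C[:312,440:]=cv2.resize(b,(360,312),interpolation=2)
cv2.imwrite(sys.argv[1],C)
E
python3 st.py pics/a.png
```

```text
tip deck x,y,z mm [-36.1  37.5  74.1] F [ 0.39  0.47 -0.41] t 2.1833 [-0.99928946  0.03713872  0.00642521]
```

View pics/a.png

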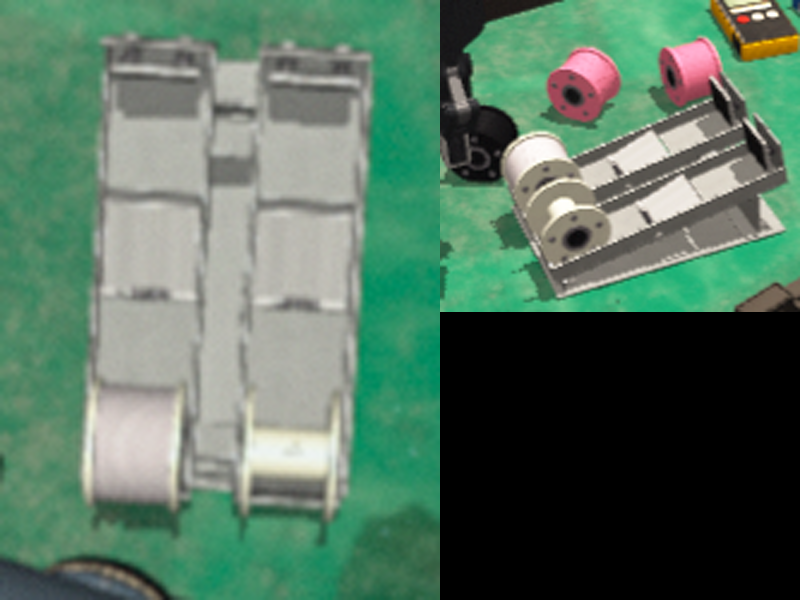

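Both spools are untouched and the fingers are hanging in front of the left lane, with the arm at top crop (90,580). I'll lower to pushing height now.

{"fn": "apply_moves", "kwargs": {
  "plan": [
    [[0,-0.2,1.5,0,0,0,1],[0,0,1.5,0,0,0,1],[0,0,1.0,0,0,0,1],[0,0,0,0,0,0,1],[0,0,0,0,0,0,1]]
  ]
}}

```text
t: 2.7
position: [0.3897, -0.0712, 0.0665]
eef_rot: [0.056, 3.14, -0.001]
force: [-0.7, 0.1, -0.5]
grip_width: -0.0002
grasp_force: 0.0
```

```bash
python3 st.py pics/b.png
```

```text
tip deck x,y,z mm [-39.6  34.2  38.4] F [-0.74  0.12 -0.49] t 2.7 [-0.9993689   0.03549375 -0.00141439]
```

{"fn": "apply_moves", "kwargs": {
  "plan": [
    [[-1.0,0.1,0.4,0,0,0,1],[-0.8,0,0.3,0,0,0,1],[-0.4,0,0,0,0,0,1],[-0.3,0,0,0,0,0,1],[0,0,0,0,0,0,1]]
  ]
}}

```text
t: 3.22
position: [0.4147, -0.0712, 0.0583]
eef_rot: [0.055, 3.141, -0.0]
force: [-0.3, 0.2, -0.5]
grip_width: 0.0001
grasp_force: 0.0
```

{"fn": "apply_moves", "kwargs": {
  "plan": [
    [[-0.4,0,-0.07,0,0,0,1],[-0.4,0,-0.07,0,0,0,1],[-0.4,0,-0.07,0,0,0,1],[-0.4,0,-0.07,0,0,0,1],[-0.4,0,-0.07,0,0,0,1]]
  ]
}}

```text
t: 3.63
position: [0.4343, -0.0719, 0.0619]
eef_rot: [-0.055, -3.141, 0.0]
force: [-2.1, 1.0, 0.7]
grip_width: -0.0001
grasp_force: 0.5
```

```bash
python3 st.py pics/c.png
```

```text
tip deck x,y,z mm [ 3.6 35.  26.2] F [-2.09  0.99  0.71] t 3.6333 [-9.99386695e-01  3.50175988e-02  2.94581292e-05]
```

View pics/c.png

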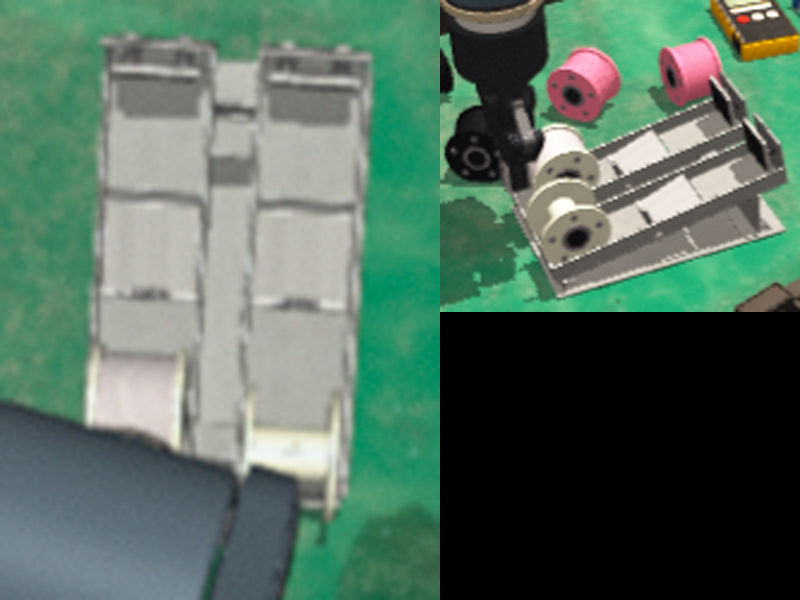

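Good contact: the spool is centred in its lane and rolling, with its centre near deck x = 42. The empty spool hasn't moved. Continuing up the lane.

{"fn": "apply_moves", "kwargs": {
  "plan": [
    [[-0.4,0,-0.07,0,0,0,1],[-0.4,0,-0.07,0,0,0,1],[-0.4,0,-0.07,0,0,0,1],[-0.4,0,-0.07,0,0,0,1],[-0.4,0,-0.07,0,0,0,1]]
  ]
}}

```text
t: 4.15
position: [0.4544, -0.0726, 0.0654]
eef_rot: [0.055, 3.141, -0.0]
force: [-1.5, -0.2, 0.3]
grip_width: -0.0
grasp_force: 0.5
```

{"fn": "apply_moves", "kwargs": {
  "plan": [
    [[-0.4,0,-0.07,0,0,0,1],[-0.4,0,-0.07,0,0,0,1],[-0.4,0,-0.07,0,0,0,1],[-0.4,0,-0.07,0,0,0,1],[-0.4,0,-0.07,0,0,0,1]]
  ]
}}

```text
t: 4.57
position: [0.4743, -0.0733, 0.0688]
eef_rot: [-0.055, -3.141, -0.0]
force: [-0.8, 0.3, 0.7]
grip_width: -0.0001
grasp_force: 0.5
```

{"fn": "apply_moves", "kwargs": {
  "plan": [
    [[-0.4,0,-0.07,0,0,0,1],[-0.4,0,-0.07,0,0,0,1],[-0.4,0,-0.07,0,0,0,1],[-0.4,0,-0.07,0,0,0,1],[-0.4,0,-0.07,0,0,0,1]]
  ]
}}

```text
t: 4.98
position: [0.4943, -0.074, 0.0724]
eef_rot: [0.055, 3.141, 0.0]
force: [-2.9, 0.3, 1.6]
grip_width: 0.0002
grasp_force: 1.1
```

{"fn": "apply_moves", "kwargs": {
  "plan": [
    [[-0.4,0,-0.07,0,0,0,1],[-0.4,0,-0.07,0,0,0,1],[-0.4,0,-0.07,0,0,0,1],[-0.4,0,-0.07,0,0,0,1],[-0.4,0,-0.07,0,0,0,1]]
  ]
}}

```text
t: 5.4
position: [0.5144, -0.0747, 0.0759]
eef_rot: [0.055, 3.141, -0.0]
force: [-1.9, 0.3, 0.4]
grip_width: 0.0002
grasp_force: 0.5
```

```bash
python3 st.py pics/d.png
```

```text
tip deck x,y,z mm [85.  34.8 26. ] F [-1.89  0.28  0.38] t 5.4 [-9.99385651e-01  3.50456658e-02 -3.49695575e-04]
```

View pics/d.png

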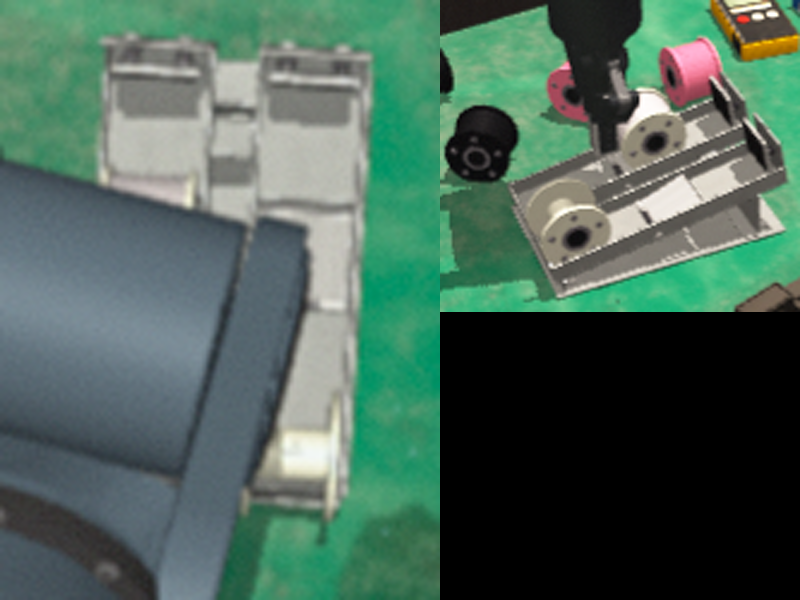

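The spool is on the catch ramp, at side crop (655,125), with its centre near deck x = 123. I'll keep going and slow down for the stop.

{"fn": "apply_moves", "kwargs": {
  "plan": [
    [[-0.4,0,-0.07,0,0,0,1],[-0.4,0,-0.07,0,0,0,1],[-0.4,0,-0.07,0,0,0,1],[-0.4,0,-0.07,0,0,0,1],[-0.4,0,-0.07,0,0,0,1]]
  ]
}}

```text
t: 5.92
position: [0.5344, -0.0754, 0.0794]
eef_rot: [0.055, 3.141, -0.0]
force: [0.9, 1.0, 0.6]
grip_width: 0.0
grasp_force: 0.0
```

{"fn": "apply_moves", "kwargs": {
  "plan": [
    [[-0.3,0,-0.05,0,0,0,1],[-0.3,0,-0.05,0,0,0,1],[-0.3,0,-0.05,0,0,0,1],[-0.2,0,-0.035,0,0,0,1],[0,0,0,0,0,0,1]]
  ]
}}

```text
t: 6.33
position: [0.5453, -0.0758, 0.0812]
eef_rot: [0.055, 3.141, -0.0]
force: [0.1, -1.2, 0.5]
grip_width: 0.0001
grasp_force: 0.0
```

```bash
python3 st.py pics/e.png
```

```text
tip deck x,y,z mm [116.3  34.7  25.9] F [ 0.08 -1.2   0.49] t 6.3333 [-9.99387606e-01  3.49889724e-02 -4.29604142e-04]
```

View pics/e.png

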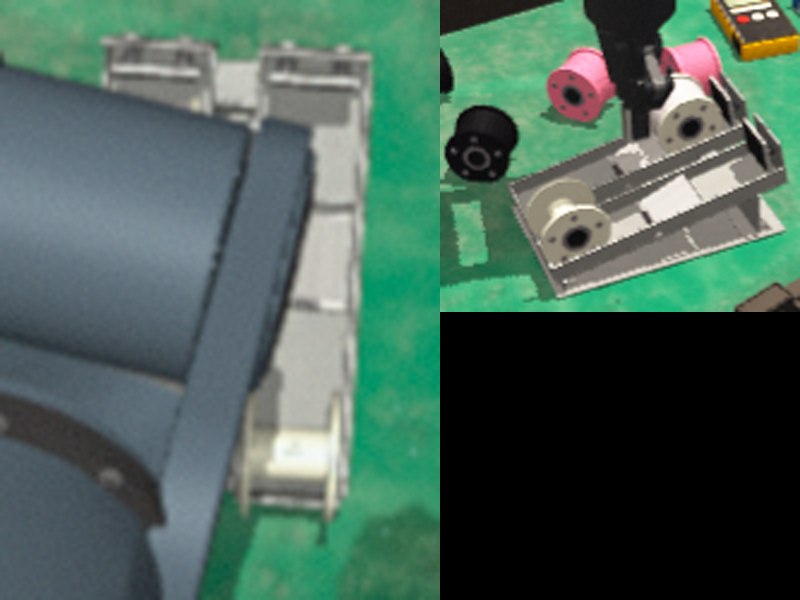

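There's no contact force now: the spool has gone over the catch and is resting ahead of the fingers. I'll nudge it gently until it touches the stop.

{"fn": "apply_moves", "kwargs": {
  "plan": [
    [[-0.15,0,-0.025,0,0,0,1],[-0.15,0,-0.025,0,0,0,1],[-0.15,0,-0.025,0,0,0,1],[0,0,0,0,0,0,1],[0,0,0,0,0,0,1]]
  ]
}}

```text
t: 6.85
position: [0.5494, -0.0759, 0.0819]
eef_rot: [0.055, 3.141, 0.0]
force: [-0.4, 0.7, 0.2]
grip_width: -0.0002
grasp_force: 0.1
```

{"fn": "apply_moves", "kwargs": {
  "plan": [
    [[-0.1,0,-0.018,0,0,0,1],[-0.1,0,-0.018,0,0,0,1],[0,0,0,0,0,0,1],[0,0,0,0,0,0,1]]
  ]
}}

```text
t: 7.18
position: [0.5514, -0.076, 0.0822]
eef_rot: [0.055, 3.141, -0.0]
force: [0.5, -0.1, -0.3]
grip_width: 0.0
grasp_force: 0.1
```

{"fn": "apply_moves", "kwargs": {
  "plan": [
    [[-0.1,0,-0.018,0,0,0,1],[-0.1,0,-0.018,0,0,0,1],[0,0,0,0,0,0,1],[0,0,0,0,0,0,1]]
  ]
}}

```text
t: 7.52
position: [0.5535, -0.0761, 0.0826]
eef_rot: [0.055, 3.141, -0.0]
force: [-0.5, 0.1, 0.3]
grip_width: 0.0002
grasp_force: 0.1
```

{"fn": "apply_moves", "kwargs": {
  "plan": [
    [[-0.1,0,-0.018,0,0,0,1],[0,0,0,0,0,0,1],[0,0,0,0,0,0,1]]
  ]
}}

```text
t: 7.77
position: [0.5544, -0.0761, 0.0828]
eef_rot: [0.055, 3.141, -0.0]
force: [-0.9, 0.1, -0.5]
grip_width: 0.0001
grasp_force: 0.3
```

```bash
python3 st.py pics/f.png; python3 -c "
import cv2;a=cv2.imread('pics/f.png');cv2.imwrite('pics/f2.png',cv2.resize(a[30:200,580:800],(770,595)))"
```

```text
tip deck x,y,z mm [125.6  34.7  25.9] F [-0.86  0.08 -0.48] t 7.7667 [-9.99385487e-01  3.50520735e-02 -3.70969233e-05]
```

View pics/f2.png

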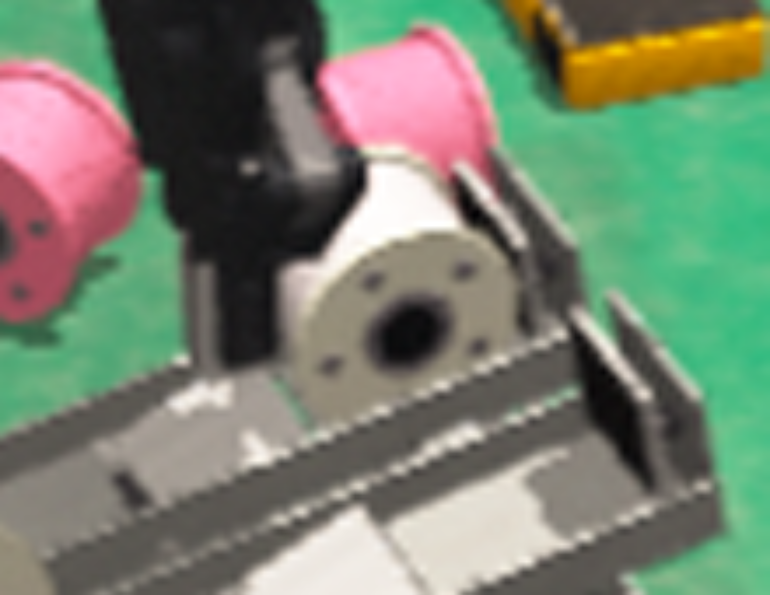

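The catch has sprung up behind the spool, with its edge at crop (295,405). The spool is at or barely touching the stop, at crop (515,300). One more small nudge will confirm it by force.

{"fn": "apply_moves", "kwargs": {
  "plan": [
    [[-0.1,0,-0.018,0,0,0,1],[0,0,0,0,0,0,1],[0,0,0,0,0,0,1]]
  ]
}}

```text
t: 8.12
position: [0.5551, -0.0761, 0.0829]
eef_rot: [-0.055, -3.14, -0.0]
force: [-3.5, 0.7, 1.8]
grip_width: -0.0001
grasp_force: 1.5
```

It's pressing the stop gently at about 3.5 N. I'll back off slowly so the spool settles on the catch, then lift clear.

{"fn": "apply_moves", "kwargs": {
  "plan": [
    [[0.15,0,0.026,0,0,0,1],[0.15,0,0.026,0,0,0,1],[0.15,0,0.026,0,0,0,1],[0.15,0,0.026,0,0,0,1],[0.15,0,0.026,0,0,0,1]]
  ]
}}

```text
t: 8.53
position: [0.5477, -0.0759, 0.0817]
eef_rot: [0.055, 3.141, -0.0]
force: [-0.5, 0.4, 0.2]
grip_width: 0.0002
grasp_force: 0.1
```

{"fn": "apply_moves", "kwargs": {
  "plan": [
    [[0.2,0,0.035,0,0,0,1],[0.3,0,0,0,0,0,1],[0.5,0,0,0,0,0,1],[0.8,0,0,0,0,0,1],[0,0,0,0,0,0,1]]
  ]
}}

```text
t: 8.95
position: [0.5283, -0.075, 0.0811]
eef_rot: [-0.055, -3.14, -0.0]
force: [-0.8, 1.3, 0.2]
grip_width: -0.0002
grasp_force: 0.0
```

{"fn": "apply_moves", "kwargs": {
  "plan": [
    [[0,0,-2,0,0,0,1],[0,0,-4,0,0,0,1],[0,0,-4,0,0,0,1],[0,0,-4,0,0,0,1],[0,0,-3,0,0,0,1]]
  ]
}}

```text
t: 9.37
position: [0.53, -0.0753, 0.2548]
eef_rot: [0.055, 3.138, -0.001]
force: [1.1, -0.8, -0.4]
grip_width: -0.0
grasp_force: 0.0
```

{"fn": "apply_moves", "kwargs": {
  "plan": [
    [[4,0,0,0,0,0,1],[4,0,0,0,0,0,1],[4,0,0,0,0,0,1],[4,0,0,0,0,0,1],[2,0,0,0,0,0,1]]
  ]
}}

```text
t: 9.78
position: [0.3462, -0.0682, 0.2508]
eef_rot: [-0.055, -3.14, -0.0]
force: [0.5, -0.4, 0.3]
grip_width: 0.0003
grasp_force: 0.0
```

```bash
python3 st.py pics/g.png
```

```text
tip deck x,y,z mm [-50.5  35.7 227.6] F [ 0.47 -0.42  0.33] t 9.7833 [-0.99938337  0.03508751  0.00131946]
```

View pics/g.png

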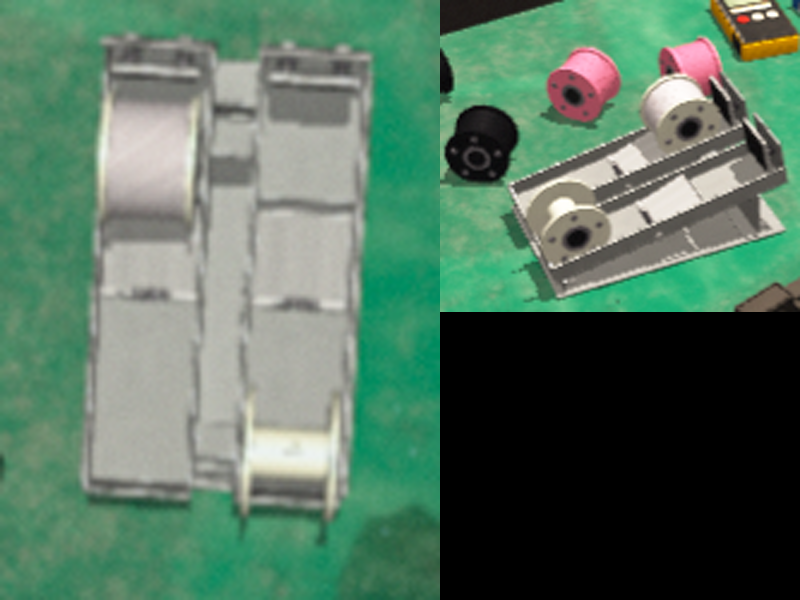

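The full spool is at rest behind the raised catch, at top crop (150,160). The empty spool is still at the front, at (292,450), and the arm is clear.

```bash
python3 -c "
from cell import job_done
print(job_done())"
```

```text
the job is handed in; nothing more can be done
None
```

The full spool rests behind the raised catch in the left lane after a gentle touch on the back stop (about 3.5 N), the empty spool is still at the front of the right lane, and the job is handed in.

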